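Press the keyed port cap home on the deck unit

TASK

Lift the orange dust cover off the yellow deck unit and stand it, open side down, on the middle of the blue mat without dropping it. Then turn the black knurled collar that was under it (less than a quarter turn clockwise will do) until its hidden keyways drop over the pins, and push it fully home against its spring. It springs back if released, so finish while still holding the collar pushed home with the fingers; leave the radio, mug and mouse where they are.

Things in the scene. Friction and masses are not known exactly. Their poses are not given: they have to be found in the camera images.
- deck_unit: Fixed yellow instrument case, 260 x 260 mm, 90 mm tall, flat grey panel on top (z = 90 mm), low black knobs (13 mm tall) along its +x edge. Origin: centre of its underside; z up. It stands on the left or on the right.
- port (a point): On the deck unit's panel, 90 mm above the bench, on the port's vertical axis; axes as the unit's. Steel flange 64 mm diameter, 4 mm thick; brass spigot 28 mm diameter, to 30 mm above the panel, with three unevenly spaced radial pins, tops at 16 mm, hidden under the collar and pointing differently each time. The collar fits over them in one position only.
- collar: Loose black knurled cap, 56 mm diameter, 38 mm tall, 0.12 kg, closed top; bore 1.5 mm clear of the spigot all round. Origin: centre of its underside; z up along its axis. The white index line on its top (along its x) shows turning only; no mark shows where the pins are. At the start it surrounds the spigot, its underside resting on the pins, 16 mm above the panel. Grip its sides from above.
- collar_top (a point): Centre of the collar's top, 38 mm above its underside. From the start it must turn clockwise (seen from above) by 25 to 75 degrees, unknown, until its three hidden keyways meet the pins (they pass within about 8 degrees either way). It then sinks freely 6 mm to a spring contact, and 6 mm more against the spring until its underside is on the flange, 4 mm above the panel: fully home.
- contact (a joint): Spring contact inside the port, under the collar's closed top: m pressed down, 0 free, 0.006 with the collar fully home. It takes 2 N to start and 8 N at fully home.
- cover: Loose orange dust cover: an upturned cup, 80 mm outside diameter, 72 inside, 64 mm tall, 0.09 kg, with a black round grip knob on top, 20 mm diameter, from 64 to 92 mm above its rim. Origin: centre of its open rim, underneath; z up. At the start it stands on the panel over the collar, whose top is 54 mm above the panel: lift it over 60 mm straight up before going sideways.
- mat: Fixed navy blue mat on the bench, 180 x 160 mm, 3 mm thick, on the side opposite the deck unit. Origin: centre of its underside, on the bench.
- radio: Bystander: black handheld radio upright in its charging base, base 75 x 85 mm, 162 mm tall to the aerial's tip. Origin: centre of its underside. Leave it alone.
- mug: Bystander: steel mug, 72 mm diameter, 85 mm tall, with a handle. Origin: centre of its underside. Leave it alone.
- mouse: Bystander: grey computer mouse, 100 x 60 x 27 mm. Origin: centre of its underside. Leave it alone.
Mind the look-alikes: they are no part of the job. Of the things that look like the cover, the middle-sized one is meant. Of the things like the mat, leave any that is turquoise; of the rest the larger one is meant.

How it is judged:
On the way, in this order (a step that is already met when the one before it is completed fails the run):
1. the dust cover stands on the mat, open side down, let go (horizontal distance between cover and mat below 0.055 m and height (world z) of cover below 0.008 m and angle between cover's own z axis and vertical below 0.12 rad and contact force between the fingers and cover below 0.1 N), for 0.2 s.
2. the collar has been turned until it dropped over the pins (z of collar in the frame of port below 0.012 m and horizontal distance between collar and port below 0.004 m and angle between collar's own z axis and vertical below 0.1 rad), for 0.1 s.
At the end, for the whole second after the job is handed in: Fingers hold the collar (over 2 N, cover not on it) still, upright to 0.08 rad, within 4 mm of the port axis, underside under 6 mm above the panel, spring pressed over 4 mm. The cover is at rest, open side down (0.12 rad) on the mat, centres within 55 mm (z of collar in the frame of port below 0.006 m and horizontal distance between collar and port below 0.004 m and angle between collar's own z axis and vertical below 0.08 rad and value of joint contact above 0.004 m and contact force between the fingers and collar above 2 N and contact force between cover and collar below 0.1 N and linear speed of each of collar, cover below 0.02 m/s and horizontal distance between cover and mat below 0.055 m and height (world z) of cover below 0.008 m and angle between cover's own z axis and vertical below 0.12 rad); the arm keeps its last pose, push and grip.
It fails at once if the dust cover is dropped or thrown (faster than 0.5 m/s out of the fingers) (linear speed of cover above 0.5 m/s and contact force between the fingers and cover below 0.1 N).
It fails at once if the radio is moved more than 30 mm or tipped (distance of radio from where it was at the start of the episode above 0.03 m or angle between radio's own z axis and vertical above 0.3 rad).
It fails at once if the mug is moved more than 30 mm or tipped (distance of mug from where it was at the start of the episode above 0.03 m or angle between mug's own z axis and vertical above 0.3 rad).
It fails at once if the mouse is moved more than 30 mm or tipped (distance of mouse from where it was at the start of the episode above 0.03 m or angle between mouse's own z axis and vertical above 0.3 rad).
It also fails if it takes over 54 s, if anything falls off the work surface, if the arm or the gripper's body presses on something with over 40 N, if the wrist force passes 120 N, or if a joint passes its speed limit or range.

ROBOT

A 6-joint arm with a two-finger parallel gripper is mounted at the origin on the work surface. World frame = base frame: x ahead of the robot, y to its left, z up, the work surface at z = 0. Lengths are in m, angles in rad, forces in N, time in s.
With the tool pointing down it reaches from about 0.35 to 0.975 m from the base axis. Payload 4.9 kg.
Tool frame: the origin (TCP) lies at the centre of the arm's flange, where the gripper is bolted on; the fingertips stand 173 mm ahead of it and the grasp point (between the pads) lies 155 mm ahead of it (ctrl.finger_overhang is the distance from the TCP to the fingertips, in m); z points along the fingers, y is the direction in which the jaws open and shut (so a half turn about z gives the same grasp; the last joint's range is limited). The gripper opens to 85 mm and grips with 20 to 120 N. Pads are 22 mm wide; open, the fingers measure 114 mm over their backs; the gripper's body (76 mm by 85 mm) begins 54 mm behind the grasp point. The pads swing forward as they close: fully open they stand 13 mm farther back than shut.
Start: joints at [1.144, 0.053, 1.613, -0, 1.476, -0.119], TCP at [0.189, 0.596, 0.405] pointing down, gripper open.
Joint ranges: [-3.01, 3.01], [-1.01, 2.22], [0.06, 2.58], [-1.02, 4.17], [0.09, 2.62], [-3.14, 3.14]. Speed limits (rad/s): [2.57, 2.57, 3.14, 3.14, 3.14, 3.14].

INTERFACE

Orientations are given as a rotation vector (axis times angle).
In Python, from station import ctrl, eyes, spotter gives the robot as it stands.
- The arm moves only by the shell command python3 -m crank 'ROWS' [FORCE]. ROWS is JSON, a list of rows, each a list of 7 numbers: the turn, a rotation vector about the tool's x, y, z in rad, then the shift along the tool's x, y, z in mm, then the closure, from -1 (fully open) to 1 (shut). A call has 1 to 8 rows; each row shifts and turns the pose as measured when the row begins, along the tool's axes as they then stand; what a row does not reach is not made up. A row lasts 1/12 s, in which the tool goes at most 41.7 mm and 7.16 degrees, less where a joint would pass 70% of its speed; a pose out of reach is approached as far as the arm can. A call is refused whole if a number of a shift passes 41.7 or a number of a turn 0.125, either way. A call with a gripper value outside its range is refused whole. The fingers move at their own pace and stop on an object; FORCE is the grip in N (left out, the last holds). Time passes only in rows, so rows that do not move let the fingers close. It gives the time, the measured TCP pose, the force and the opening at its end, in the units of the state.
- ctrl.get_obs(): the state, without advancing time (a new reading comes with each control period).
- eyes.get_image(name): name is "scene" or "top" or "wrist"; returns a dict with "image" (420x560x3 uint8, red, green, blue), "vertical_fov" (degrees; the focal length in pixels is half the picture's height over the tangent of half this angle, whatever the lens; pixels are square), "cx", "cy" (the principal point, pixels), "rvec" (rotation vector, rad) and "tvec" (3), from world to camera coordinates, as OpenCV has them; the wrist camera has in their place "mount" (4x4, takes a point from camera to tool coordinates, whose origin is the TCP and whose axes are the flange's). Camera axes: x right, y down, z forward; pixel columns grow to the right and rows downward; lengths in m; the calibration is good to about 2 mm. The wrist camera is an equidistant fisheye: a pixel r from the principal point sees the ray r / f radians off the axis. A picture is of the moment at which its call begins: read the wrist's pose just before it. There is no depth.
- ctrl.finish_job(): hands the job in, once; it reports no verdict.
Trained networks look in a picture, given as the dict that the camera call returned (one of the last four; its "shot" number tells which), for a name from the list of things; names that differ only in an ending like _2 or _b are one class to them, and where a whole thing is asked for, a point or a joint stands for the part that bears it (a point fixed in the world has none). Each returns a list of dicts, best first, with "confidence" (0 to 1); they miss things now and then, are a little off and sometimes report something else, mostly with a low value. They report only what shows in the picture. A call takes as long as a camera call. They do not tell look-alikes from the thing itself.
- spotter.look_for(query, picture): "centre" ([x, y, z] in m, in world coordinates, good to about 4 mm: the middle of the surface that is visible of it).
- spotter.outline_of(query, picture): "region" (420x560 bool, what is visible of it).
- spotter.mark_of(query, picture): "centre" ([x, y, z] in m, in world coordinates, good to about 4 mm: a listed point, or the origin of a listed thing).
The state is a dict: "t": time; "q": joint angles; "dq": joint speeds; "effort": joint torques, N m; "tool_pos": TCP position; "tool_rot": TCP orientation; "contact_force": force on the tool from outside, world axes, zero at the start; "wrist_torque": the same for the moment, N m; "opening": finger opening in m.
Only numpy, scipy, OpenCV 4.12 (cv2) and the standard library are available. Lean on these libraries where they do the work, as an engineer would, in place of code of your own. Each camera call takes 0.05 s, during which the arm holds its last target.

## Working session

There is one attempt and no reset: what is moved stays moved. The work goes in short steps, Python scripts to look and compute and a shell command to move; the robot and the scene stay as the last step left them, time stands still between calls to the robot, and variables do not carry over. Pictures are saved under pics/ and viewed, and the job is handed in when it is done.

```bash
ls; mkdir -p pics; cat > h.py <<'E'
import numpy as np, cv2
from station import ctrl, eyes, spotter
from scipy.spatial.transform import Rotation as R
def save(im,name): cv2.imwrite('pics/'+name+'.png',cv2.cvtColor(im,cv2.COLOR_RGB2BGR))
def proj(p,pic):
    f=pic['image'].shape[0]/2/np.tan(np.radians(pic['vertical_fov'])/2)
    c=R.from_rotvec(pic['rvec']).apply(np.atleast_2d(p))+np.array(pic['tvec'])
    return np.c_[pic['cx']+f*c[:,0]/c[:,2], pic['cy']+f*c[:,1]/c[:,2]]
def ray(uv,pic,z):
    f=pic['image'].shape[0]/2/np.tan(np.radians(pic['vertical_fov'])/2)
    Rm=R.from_rotvec(pic['rvec']); o=Rm.inv().apply(-np.array(pic['tvec']).ravel())
    d=Rm.inv().apply([(uv[0]-pic['cx'])/f,(uv[1]-pic['cy'])/f,1])
    return o+d*(z-o[2])/d[2]
def st():
    s=ctrl.get_obs()
    print('t',round(s['t'],2),'pos',np.round(np.array(s['tool_pos'])*1000,1),'rot\n',np.round(R.from_rotvec(s['tool_rot']).as_matrix(),3),'F',np.round(s['contact_force'],1),'op',round(s['opening']*1000,1),'q',np.round(s['q'],3))
    return s
E
python3 - <<'E'
from h import *
st()
for n in ['scene','top']:
    p=eyes.get_image(n); save(p['image'],n+'0'); print(n,p['vertical_fov'],p['rvec'],p['tvec'])
    for q in ['deck_unit','cover','mat','radio','mug','mouse']:
        for d in spotter.mark_of(q,p): print(n,q,round(d['confidence'],2),np.round(np.array(d['centre'])*1000),np.round(proj(d['centre'],p)[0]))
    for d in spotter.mark_of('port',p): print('port',round(d['confidence'],2),np.round(np.array(d['centre'])*1000))
E
```

```text
pics
t 0.0 pos [189.2 595.4 403.5] rot
 [[-0.953  0.303 -0.001]
 [ 0.303  0.953 -0.002]
 [ 0.    -0.002 -1.   ]] F [-0.3 -0.2  0.5] op 85.4 q [ 1.144  0.053  1.614  0.     1.476 -0.119]
scene 45.273742511609576 [ 2.1912556   1.46834568 -0.40869237] [-0.21908389 -0.36387336  1.70014683]
scene deck_unit 0.8 [537. 155.   3.] [322. 221.]
scene cover 0.97 [514. 175.  88.] [328. 196.]
scene cover 0.81 [288. 210.   1.] [305. 154.]
scene cover 0.59 [297. 352.  -3.] [346. 144.]
scene mat 0.92 [ 514. -158.   -1.] [218. 251.]
scene mat 0.91 [ 791. -170.   -1.] [249. 341.]
scene mat 0.57 [ 278. -200.    1.] [179. 191.]
scene radio 0.55 [810.  52.   1.] [331. 316.]
scene mug 0.76 [ 457. -465.    2.] [105. 270.]
scene mug 0.25 [510. 179.  91.] [329. 194.]
scene mouse 0.75 [405. 461.  -1.] [391. 158.]
port 0.6 [507. 177.  92.]
top 55.31942817365766 [ 2.14652005 -2.15712047  0.17237703] [-0.00740908  0.56331322  1.13204521]
top deck_unit 0.82 [535. 154.  -2.] [223. 225.]
top cover 0.83 [302. 349.  -1.] [155. 304.]
top cover 0.73 [508. 176.  88.] [211. 230.]
top cover 0.66 [283. 210.  -1.] [203. 310.]
top mat 0.93 [ 787. -169.    2.] [328. 144.]
top mat 0.79 [ 515. -160.   -2.] [327. 231.]
top mat 0.73 [ 276. -202.    1.] [344. 312.]
top radio 0.67 [808.  50.   1.] [258. 137.]
top radio 0.15 [409. 465.   1.] [117. 267.]
top mug 0.79 [ 454. -463.    1.] [428. 250.]
top mouse 0.59 [410. 464.   0.] [118. 267.]
```

View pics/scene0.png

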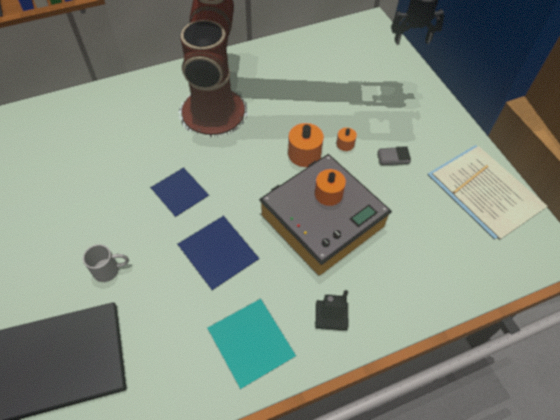

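View pics/top0.png

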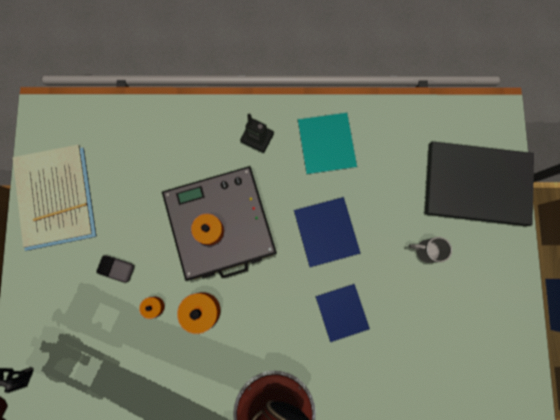

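Candidates for the cover are three orange cups in the scene view: (328,187) on the deck, the middle-sized one; (305,145), larger; and (346,138), smaller. For the mat there are navy (218,251), the larger one; navy (179,191), smaller; and turquoise (250,341). I choose the cup on the deck and the mat at (218,251), and will check the cup in a close crop.

```bash
python3 - <<'E'
from h import *
a=eyes.get_image('scene');b=eyes.get_image('top')
ca=cv2.resize(a['image'][120:240,270:390],(400,400),interpolation=cv2.INTER_CUBIC)
cb=cv2.resize(b['image'][180:280,160:260],(400,400),interpolation=cv2.INTER_CUBIC)
save(np.hstack([ca,cb]),'crop')
# orange mask outline of deck cover, knob
for n,p in (('scene',a),('top',b)):
    im=p['image'].astype(int)
    hsv=cv2.cvtColor(p['image'],cv2.COLOR_RGB2HSV)
    for d in spotter.outline_of('cover',p):
        r=d['region']; v,u=np.nonzero(r); 
        k=r&(hsv[...,2]<70); kv,ku=np.nonzero(k)
        print(n,round(d['confidence'],2),'bbox',u.min(),u.max(),v.min(),v.max(),'area',r.sum(),'knob',ku.mean() if k.any() else 0,kv.mean() if k.any() else 0,k.sum())
    for c in ([508,176],[510,176],[512,176]):
        print(n,c,'knobtop',np.round(proj([c[0]/1e3,c[1]/1e3,.182],p)[0],1),'knobmid',np.round(proj([c[0]/1e3,c[1]/1e3,.168],p)[0],1))
E
```

```text
scene 0.9 bbox 315 344 170 204 area 857 knob 331.18918918918916 177.27027027027026 37
scene [508, 176] knobtop [330.7 173.9] knobmid [330.2 177.1]
scene [510, 176] knobtop [331.  174.5] knobmid [330.5 177.7]
scene [512, 176] knobtop [331.4 175. ] knobmid [330.8 178.2]
top 0.61 bbox 177 220 292 334 area 1426 knob 202.6412213740458 310.63358778625957 131
top 0.6 bbox 191 223 214 246 area 802 knob 210.07692307692307 234.76923076923077 78
top 0.6 bbox 139 165 297 318 area 464 knob 155.5681818181818 305.95454545454544 44
top [508, 176] knobtop [205.6 226.7] knobmid [206.5 227.3]
top [510, 176] knobtop [205.6 225.9] knobmid [206.5 226.6]
top [512, 176] knobtop [205.6 225.2] knobmid [206.5 225.8]
```

View pics/crop.png

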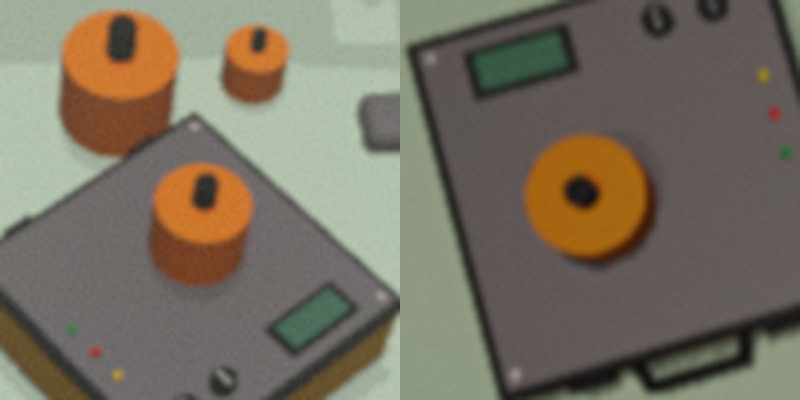

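The close crop confirms the choice: the middle-sized cover stands on the deck, its knob top at about (331,176) in the scene view and (205,228) in the top view. That puts it near (508,177) mm. Now I move over it.

```bash
python3 -m crank '[[0,0,0,-32.8,-23,0,-1],[0,0,0,-32.8,-23,0,-1],[0,0,0,-32.8,-23,0,-1],[0,0,0,-32.8,-23,0,-1],[0,0,0,-32.8,-23,0,-1],[0,0,0,-32.8,-23,0,-1],[0,0,0,-32.8,-23,0,-1],[0,0,0,-32.8,-23,0,-1]]' 30
python3 -m crank '[[0,0,0,-32.8,-23,0,-1],[0,0,0,-32.8,-23,0,-1],[0,0,0,-32.8,-23,0,-1],[0,0,0,-32.8,-23,0,-1],[0,0,0,-20,-14,0,-1],[0,0,0,0,0,0,-1]]'
python3 - <<'E'
from h import *
s=st()
p=eyes.get_image('wrist'); save(p['image'],'w1'); print(p['vertical_fov'],p['cx'],p['cy'],np.round(p['mount'],3))
M=R.from_rotvec(s['tool_rot']).as_matrix(); print('delta tool',M.T@(np.array([.508,.177,.331])-s['tool_pos'])*1000)
for q in ['cover','port']:
  for d in spotter.mark_of(q,p): print(q,d['confidence'],np.round(np.array(d['centre'])*1000))
E
```

```text
t: 1.67
tool_pos: [0.3866, 0.3367, 0.4043]
tool_rot: [0.457, 3.108, 0.006]
contact_force: [0.6, -0.3, 0.3]
opening: 0.0855
t: 2.17
tool_pos: [0.5068, 0.1787, 0.4058]
tool_rot: [0.468, 3.1, 0.007]
contact_force: [-0.3, 0.2, -0.8]
opening: 0.0853
t 2.17 pos [506.8 178.7 405.8] rot
 [[-0.955  0.295  0.007]
 [ 0.295  0.955  0.003]
 [-0.006  0.005 -1.   ]] F [-0.3  0.2 -0.8] op 85.3 q [ 0.2   -0.16   1.816  0.002  1.479 -1.071]
65.70646984690485 281.7236680746026 207.06231984333988 [[ 0.    -0.966 -0.259  0.065]
 [ 1.     0.    -0.    -0.   ]
 [ 0.    -0.259  0.966  0.03 ]
 [ 0.     0.     0.     1.   ]]
delta tool [-1.19980136 -1.6984709  74.80506634]
cover 0.74 [508. 177.  88.]
```

View pics/w1.png

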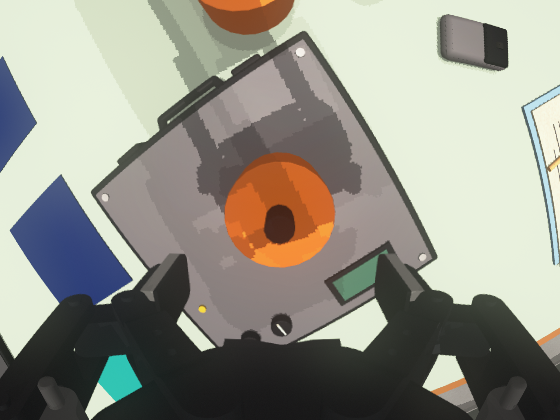

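The wrist view shows the knob at about (280,224), centred between the fingers, and the network agrees on (508,177). I descend and grip the knob.

```bash
python3 -m crank '[[0,0,0,-0.5,-0.8,30,-1],[0,0,0,-0.4,-0.8,30,-1],[0,0,0,0,0,14,-1],[0,0,0,0,0,0,-1]]' 30
python3 - <<'E'
from h import *
s=st()
E
```

```text
t: 2.65
tool_pos: [0.5034, 0.1858, 0.3324]
tool_rot: [0.449, 3.099, 0.015]
contact_force: [-0.6, 0.1, -0.7]
opening: 0.0856
t 2.65 pos [503.4 185.8 332.4] rot
 [[-0.959  0.284  0.011]
 [ 0.284  0.959  0.008]
 [-0.009  0.011 -1.   ]] F [-0.6  0.1 -0.7] op 85.6 q [ 0.214 -0.107  1.892  0.006  1.343 -1.071]
```

```bash
cat >> h.py <<'E'
def goal(x,y,z,yaw=None):
    """remaining rot (tool) and shift in tool mm to TCP x,y,z mm, pointing down; yaw=angle of tool y axis in world deg (None keep)"""
    s=ctrl.get_obs(); M=R.from_rotvec(s['tool_rot']).as_matrix()
    if yaw is None: ty=np.array([M[0,1],M[1,1],0])
    else: ty=np.array([np.cos(np.radians(yaw)),np.sin(np.radians(yaw)),0])
    ty/=np.linalg.norm(ty); tz=np.array([0,0,-1.]); tx=np.cross(ty,tz)
    G=np.c_[tx,ty,tz]
    print('t',round(s['t'],2),'pos',np.round(np.array(s['tool_pos'])*1e3,1),'yaw',round(float(np.degrees(np.arctan2(M[1,1],M[0,1]))),1),'F',np.round(s['contact_force'],1),'op',round(s['opening']*1e3,1))
    print('  turn',np.round(R.from_matrix(M.T@G).as_rotvec(),4),'shift',np.round(M.T@(np.array([x,y,z])-np.array(s['tool_pos'])*1e3),1))
E
python3 -c "
from h import *
goal(508,177,331)"
```

```text
t 2.65 pos [503.4 185.8 332.4] yaw 73.5 F [-0.6  0.1 -0.7] op 85.6
  turn [ 0.0112  0.0085 -0.    ] shift [-6.9 -7.2  1.4]
```

```bash
python3 -m crank '[[0.011,0.008,0,-6.9,-7.2,1,-1],[0,0,0,0,0,0,-1]]' 30
python3 -c "
from h import *
goal(508,177,331)"
```

```text
t: 2.82
tool_pos: [0.5067, 0.1788, 0.3312]
tool_rot: [-0.442, -3.108, 0.002]
contact_force: [0.4, 0.4, -0.6]
opening: 0.0854
t 2.82 pos [506.7 178.8 331.2] yaw 73.8 F [ 0.4  0.4 -0.6] op 85.4
  turn [-0.0014 -0.0016 -0.    ] shift [-1.7 -1.3  0.2]
```

```bash
python3 -m crank '[[0,0,0,-1.7,-1.3,0,-0.3],[0,0,0,0,0,0,0.2],[0,0,0,0,0,0,0.6],[0,0,0,0,0,0,1],[0,0,0,0,0,0,1],[0,0,0,0,0,0,1],[0,0,0,0,0,0,1]]' 40
python3 - <<'E'
from h import *
goal(508,177,331)
p=eyes.get_image('wrist'); save(p['image'],'w2')
E
```

```text
t: 3.4
tool_pos: [0.5095, 0.1777, 0.3376]
tool_rot: [0.44, 3.103, 0.004]
contact_force: [-0.5, 0.9, -0.3]
opening: 0.0185
t 3.4 pos [509.5 177.7 337.6] yaw 73.8 F [-0.5  0.9 -0.3] op 18.5
  turn [ 0.0034  0.0067 -0.    ] shift [ 1.2 -1.1  6.6]
```

View pics/w2.png

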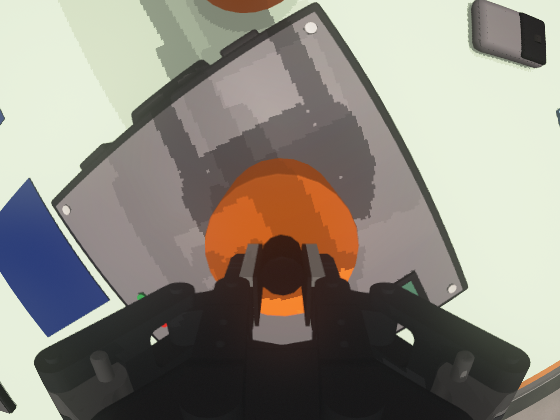

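Grip closed at 18.5 mm on the knob at about (282,265) in the wrist view, though the tool drifted up 6 mm. I start a slow, straight lift and look.

```bash
python3 -m crank '[[0,0,0,0,0,-6,1],[0,0,0,0,0,-6,1],[0,0,0,0,0,0,1]]' 60
python3 - <<'E'
from h import *
goal(508,177,400)
p=eyes.get_image('scene'); save(cv2.resize(p['image'][100:260,240:440],(800,640))[:600],'s2')
for d in spotter.mark_of('cover',p): print(d['confidence'],np.round(np.array(d['centre'])*1000))
E
```

```text
t: 3.7
tool_pos: [0.5091, 0.1777, 0.3498]
tool_rot: [0.441, 3.105, 0.003]
contact_force: [-0.7, 0.4, -0.9]
opening: 0.0175
t 3.7 pos [509.1 177.7 349.8] yaw 73.8 F [-0.7  0.4 -0.9] op 17.5
  turn [ 0.0026  0.005  -0.    ] shift [  0.6  -0.8 -50.2]
0.89 [512. 175. 100.]
0.7 [290. 208.   0.]
0.48 [298. 351.   2.]
0.31 [ 517. -160.   -2.]
```

View pics/s2.png

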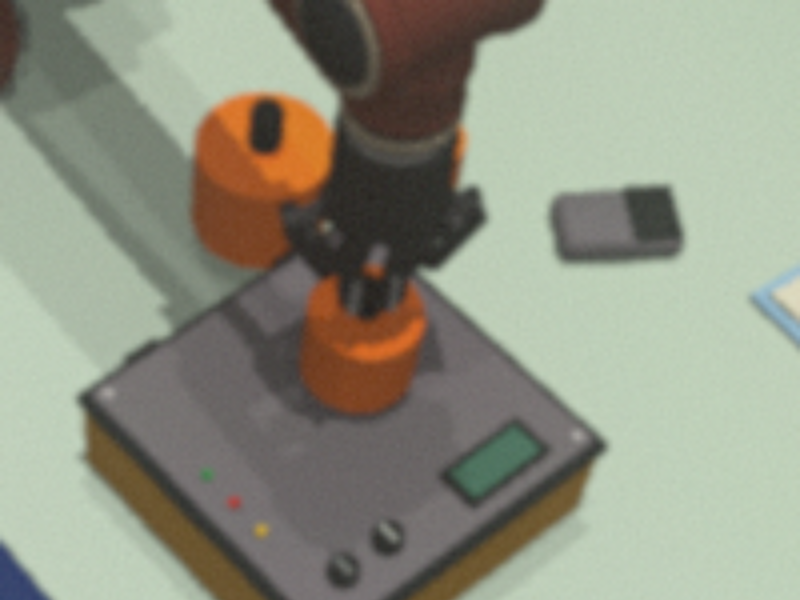

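The scene crop shows the cover lifted with the fingers, its lower edge at about (360,410) in the crop and the network reading z = 100 mm. I continue straight up.

```bash
python3 -m crank '[[0,0.005,0,0,0,-12,1],[0,0,0,0,0,-16,1],[0,0,0,0,0,-16,1],[0,0,0,0,0,-16,1],[0,0,0,0,0,-12,1],[0,0,0,0,0,0,1]]'
python3 - <<'E'
from h import *
goal(514,-159,425)
p=eyes.get_image('scene'); save(cv2.resize(p['image'][60:260,200:440],(720,600)),'s3')
t=eyes.get_image('top');
for x in (p,t):
  for q in('cover','mat','collar_top','port','collar'):
    for d in spotter.mark_of(q,x): print(q,d['confidence'],np.round(np.array(d['centre'])*1000))
E
```

```text
t: 4.3
tool_pos: [0.5081, 0.1773, 0.4207]
tool_rot: [-0.441, -3.103, -0.0]
contact_force: [1.1, -0.7, 0.1]
opening: 0.0177
t 4.3 pos [508.1 177.3 420.7] yaw 73.8 F [ 1.1 -0.7  0.1] op 17.7
  turn [-0.0009 -0.007  -0.    ] shift [ -99.2 -321.4   -4.7]
cover 0.86 [286. 211.  -1.]
cover 0.83 [507. 176. 169.]
cover 0.59 [297. 352.   2.]
mat 0.83 [ 796. -168.    3.]
mat 0.62 [ 277. -196.    1.]
collar_top 0.71 [502. 175. 147.]
port 0.88 [507. 180.  88.]
port 0.55 [405. 465.  -0.]
collar 0.74 [509. 174. 102.]
cover 0.82 [302. 348.  -4.]
cover 0.68 [505. 177. 171.]
mat 0.97 [ 514. -160.   -1.]
mat 0.92 [ 790. -171.    1.]
mat 0.74 [ 275. -203.   -1.]
mat 0.35 [811.  51.  -1.]
port 0.65 [510. 179.  93.]
```

View pics/s3.png

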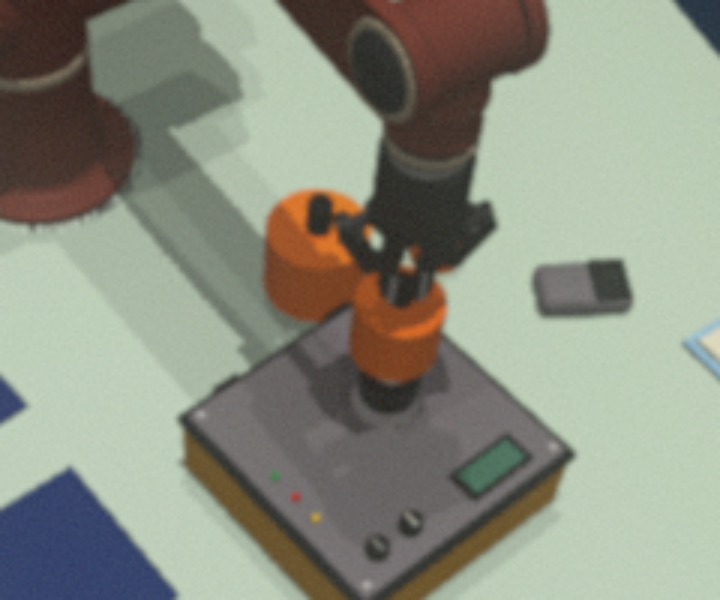

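The wrist view and crop show the cover clear above the black collar, which sits at about (388,392) in the crop; rim is near z = 170 mm. I carry it to the mat.

```bash
python3 -m crank '[[0,-0.007,0,-4,-14,-5,1],[0,0,0,-8.8,-28.6,0,1],[0,0,0,-8.8,-28.6,0,1],[0,0,0,-8.8,-28.6,0,1],[0,0,0,-8.8,-28.6,0,1],[0,0,0,-8.8,-28.6,0,1],[0,0,0,-8.8,-28.6,0,1],[0,0,0,-8.8,-28.6,0,1]]'
python3 -c "
from h import *
goal(514,-160,425)"
```

```text
t: 5.57
tool_pos: [0.5114, -0.0505, 0.4228]
tool_rot: [-0.423, -3.11, 0.001]
contact_force: [-0.1, 0.2, -1.5]
opening: 0.0175
t 5.57 pos [511.4 -50.5 422.8] yaw 74.5 F [-0.1  0.2 -1.5] op 17.5
  turn [-0.0012 -0.0033 -0.    ] shift [ -31.7 -104.8   -2.2]
```

```bash
python3 -m crank '[[0,0,0,-8.5,-27.5,0,1],[0,0,0,-8.5,-27.5,10,1],[0,0,0,-7,-24,20,1],[0,0,0,-5,-16,30,1],[0,0,0,-2,-7,30,1],[0,0,0,0,0,25,1],[0,0,0,0,0,0,1]]'
python3 - <<'E'
from h import *
goal(514,-160,252)
p=eyes.get_image('scene'); save(cv2.resize(p['image'][150:330,120:340],(720,590)),'s4')
t=eyes.get_image('top');
for x in (p,t):
    for d in spotter.mark_of('cover',x): print(d['confidence'],np.round(np.array(d['centre'])*1000))
E
```

```text
t: 6.15
tool_pos: [0.5139, -0.17, 0.3089]
tool_rot: [0.436, 3.103, -0.008]
contact_force: [0.0, 0.9, -1.1]
opening: 0.0178
t 6.15 pos [ 513.9 -170.   308.9] yaw 74.0 F [ 0.   0.9 -1.1] op 17.8
  turn [-0.0042  0.0086  0.    ] shift [ 3.1  9.9 56.8]
0.84 [288. 210.  -4.]
0.71 [ 517. -173.   62.]
0.59 [297. 350.   1.]
0.95 [283. 211.  -1.]
0.7 [ 514. -175.   62.]
```

View pics/s4.png

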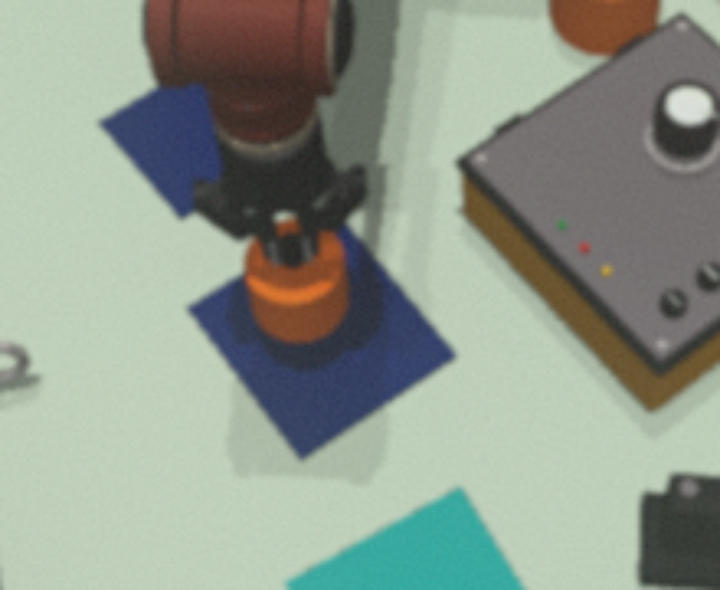

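The picture shows the cover upright over the larger navy mat, at about (298,290) in the crop. I correct 10 mm in y and lower.

```bash
python3 -m crank '[[-0.004,0.008,0,2,6,12,1],[0,0,0,1,4,14,1],[0,0,0,0,0,12,1],[0,0,0,0,0,8,1],[0,0,0,0,0,3,1],[0,0,0,0,0,0,1]]'
python3 -c "
from h import *
goal(514,-160,251)"
```

```text
t: 6.85
tool_pos: [0.5206, -0.1577, 0.2741]
tool_rot: [0.424, 3.084, -0.012]
contact_force: [-0.3, 0.3, -1.5]
opening: 0.0175
t 6.85 pos [ 520.6 -157.7  274.1] yaw 74.3 F [-0.3  0.3 -1.5] op 17.5
  turn [-0.0038  0.0291  0.0001] shift [ 6.4 -3.9 22.9]
```

```bash
python3 -m crank '[[0,0.028,0,6,-3,6,1],[0,0,0,0,0,8,1],[0,0,0,0,0,0,1]]'
python3 -c "
from h import *
goal(514,-160,251)"
```

```text
t: 7.1
tool_pos: [0.5139, -0.1593, 0.2597]
tool_rot: [-0.427, -3.112, 0.006]
contact_force: [-0.2, -0.7, -0.4]
opening: 0.0174
t 7.1 pos [ 513.9 -159.3  259.7] yaw 74.4 F [-0.2 -0.7 -0.4] op 17.4
  turn [-0.0042 -0.0003 -0.    ] shift [-0.3 -0.6  8.7]
```

```bash
python3 -m crank '[[-0.004,0,0,0,0,4,1],[0,0,0,0,0,2.5,1],[0,0,0,0,0,1,1]]'
python3 -m crank '[[0,0,0,0,0,1.5,1],[0,0,0,0,0,0,1]]'
python3 -c "
from h import *
goal(514,-160,251)"
```

```text
t: 7.35
tool_pos: [0.5139, -0.1597, 0.2516]
tool_rot: [0.429, 3.112, 0.0]
contact_force: [0.2, 0.4, -0.6]
opening: 0.0176
t: 7.52
tool_pos: [0.5141, -0.1601, 0.2507]
tool_rot: [0.429, 3.112, -0.001]
contact_force: [-0.1, 0.0, -1.0]
opening: 0.0177
t 7.52 pos [ 514.1 -160.1  250.7] yaw 74.3 F [-0.1  0.  -1. ] op 17.7
  turn [-0.0004  0.0007  0.    ] shift [ 0.1  0.1 -0.3]
```

```bash
python3 -m crank '[[0,0,0,0,0,1.5,1],[0,0,0,0,0,1,1]]'
python3 -c "
from h import *
goal(514,-160,251)"
```

```text
t: 7.68
tool_pos: [0.5148, -0.1605, 0.2505]
tool_rot: [0.428, 3.111, -0.002]
contact_force: [-2.2, 1.4, 5.4]
opening: 0.0176
t 7.68 pos [ 514.8 -160.5  250.5] yaw 74.3 F [-2.2  1.4  5.4] op 17.6
  turn [-0.0008  0.0018  0.    ] shift [ 0.9  0.3 -0.5]
```

The force shows contact with the mat (5 N), so I release slowly.

```bash
python3 -m crank '[[0,0,0,0,0,-0.5,0.4],[0,0,0,0,0,0,0],[0,0,0,0,0,0,-1],[0,0,0,0,0,0,-1],[0,0,0,0,0,0,-1]]'
python3 - <<'E'
from h import *
goal(514,-160,251)
p=eyes.get_image('wrist'); save(p['image'],'w5')
for d in spotter.mark_of('cover',p): print(d['confidence'],np.round(np.array(d['centre'])*1000))
E
```

```text
t: 8.1
tool_pos: [0.5154, -0.1607, 0.252]
tool_rot: [0.428, 3.108, -0.003]
contact_force: [-0.7, 0.1, -0.2]
opening: 0.0726
t 8.1 pos [ 515.4 -160.7  252. ] yaw 74.3 F [-0.7  0.1 -0.2] op 72.6
  turn [-0.0011  0.0048  0.    ] shift [1.5 0.3 1. ]
0.66 [ 516. -162.    2.]
```

View pics/w5.png

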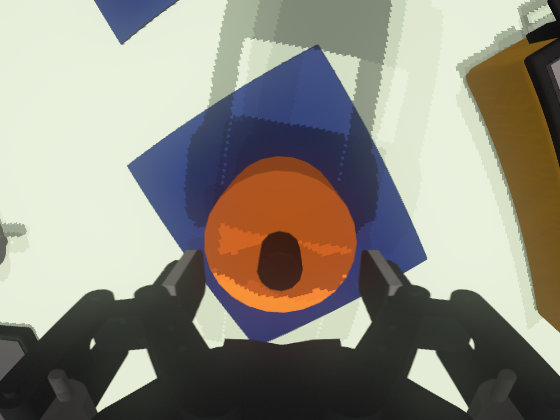

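The wrist view shows the cover standing upright mid-mat, its knob at (280,260) between open fingers; the network puts it at (516,-162,2). I retreat upward, then back to the deck.

```bash
python3 -m crank '[[0,0,0,0,0,-10,-1],[0,0.005,0,0,0,-25,-1],[0,0,0,0,0,-35,-1],[0,0,0,0,0,-35,-1],[0,0,0,0,0,-35,-1],[0,0,0,0,0,-30,-1],[0,0,0,5,15,-10,-1],[0,0,0,9,30,0,-1]]'
python3 - <<'E'
from h import *
goal(508,177,420)
p=eyes.get_image('scene'); t=eyes.get_image('top')
cs=cv2.resize(p['image'][160:220,300:360],(400,400),interpolation=cv2.INTER_CUBIC)
ct=cv2.resize(t['image'][200:260,180:240],(400,400),interpolation=cv2.INTER_CUBIC)
save(np.hstack([cs,ct]),'c6')
for x in (p,t):
  for q in('cover','collar_top','port','collar'):
    for d in spotter.mark_of(q,x): 
        if d['confidence']>.3: print(q,round(d['confidence'],2),np.round(np.array(d['centre'])*1000),np.round(proj(d['centre'],x)[0],1))
  for c in ([506,178],[510,176]): print(c,proj([c[0]/1e3,c[1]/1e3,.144],x))
E
```

```text
t: 8.87
tool_pos: [0.5127, -0.1152, 0.4423]
tool_rot: [-0.437, -3.106, 0.001]
contact_force: [0.9, -0.4, -1.0]
opening: 0.0854
t 8.87 pos [ 512.7 -115.2  442.3] yaw 74.0 F [ 0.9 -0.4 -1. ] op 85.4
  turn [-0.0013 -0.0053 -0.    ] shift [ 85.1 279.5  22.4]
cover 0.93 [287. 209.  -0.] [304.  154.2]
cover 0.86 [ 514. -164.   -2.] [216.1 251.4]
cover 0.79 [297. 350.  -1.] [345.  143.8]
collar_top 0.93 [506. 175. 144.] [328.7 182. ]
port 0.97 [507. 178.  88.] [327.8 193.7]
collar 0.83 [507. 178. 103.] [328.3 190.8]
[506, 178] [[329.64189333 181.65497522]]
[510, 176] [[329.61719314 182.98039668]]
cover 0.93 [300. 349.  -1.] [155.2 304.9]
cover 0.69 [ 511. -165.    0.] [328.7 231.9]
cover 0.64 [284. 210.   0.] [202.6 310.1]
collar_top 0.94 [508. 182. 143.] [205.8 228.4]
port 0.67 [509. 177.  92.] [210.5 229.9]
port 0.38 [ 512. -162.    0.] [327.8 231.8]
collar 0.7 [514. 177. 105.] [210.  227.9]
[506, 178] [[207.17952288 229.0875318 ]]
[510, 176] [[207.9660528  227.58146813]]
```

View pics/c6.png

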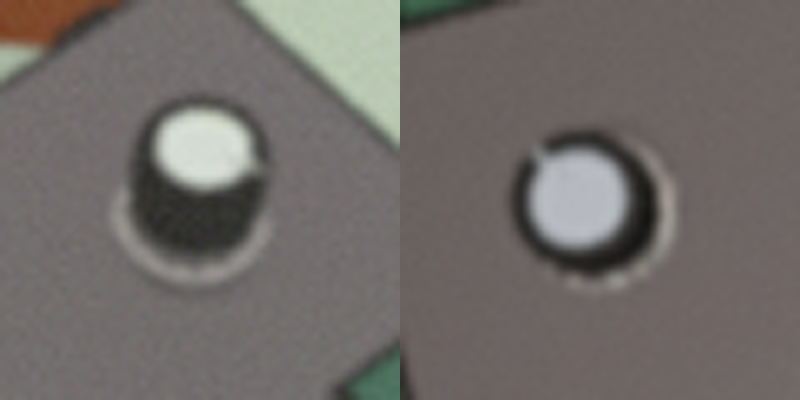

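The crops show the bare collar, its white disc at about (330,182) in the scene view and (206.5,229.5) in the top view, so about (507,178). I go above it.

```bash
python3 -m crank '[[0,-0.005,0,10.5,34,2,-1],[0,0,0,10.5,34,2,-1],[0,0,0,10.5,34,3,-1],[0,0,0,10.5,34,3,-1],[0,0,0,10.5,34,3,-1],[0,0,0,10.5,34,3,-1],[0,0,0,10.5,34,3,-1],[0,0,0,6,18,3,-1]]'
python3 -m crank '[[0,0,0,0,0,0,-1],[0,0,0,0,0,0,-1]]'
python3 - <<'E'
from h import *
goal(507,178,330)
s=ctrl.get_obs()
p=eyes.get_image('wrist'); save(p['image'],'w7')
for q in('collar_top','port','collar'):
    for d in spotter.mark_of(q,p): print(q,round(d['confidence'],2),np.round(np.array(d['centre'])*1000))
E
```

```text
t: 10.03
tool_pos: [0.5083, 0.1564, 0.412]
tool_rot: [-0.46, -3.097, 0.001]
contact_force: [0.5, -0.9, 0.3]
opening: 0.0858
t: 10.2
tool_pos: [0.5078, 0.1597, 0.4103]
tool_rot: [-0.451, -3.095, 0.001]
contact_force: [0.7, 0.1, 0.0]
opening: 0.0854
t 10.2 pos [507.8 159.7 410.3] yaw 73.4 F [0.7 0.1 0. ] op 85.4
  turn [-0.0027 -0.0138 -0.    ] shift [ 4.9 17.6 80.3]
collar_top 0.74 [506. 177. 141.]
collar 0.91 [508. 178. 103.]
```

View pics/w7.png

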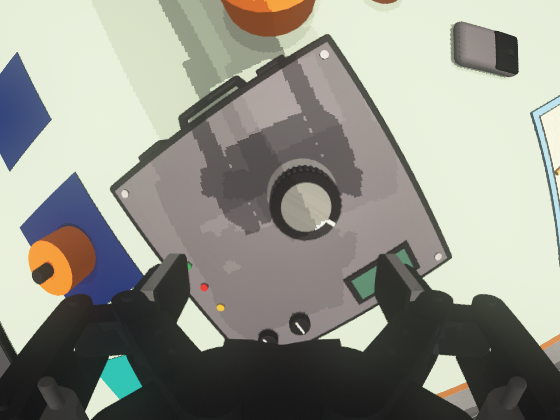

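The wrist view shows the collar at about (306,205) with its index line at (328,224). I'll fit the white disc for a precise centre.

```bash
cat >> h.py <<'E'
def disc(z=.144,name=None,guess=None):
    s=ctrl.get_obs(); p=eyes.get_image('wrist'); im=p['image']
    if name: save(im,name)
    M=R.from_rotvec(s['tool_rot']).as_matrix(); o=np.array(s['tool_pos'])
    f=420/2/np.tan(np.radians(p['vertical_fov'])/2); m=np.array(p['mount'])
    def w(uv):
        d=np.array(uv,float)-[p['cx'],p['cy']]; r=np.hypot(*d); th=r/f
        c=np.array([*(d/r*np.sin(th)),np.cos(th)])
        a=M@(m[:3,:3]@c); b=o+M@m[:3,3]
        return b+a*(z-b[2])/a[2]
    return im,w
E
python3 - <<'E'
from h import *
im,w=disc()
hsv=cv2.cvtColor(im,cv2.COLOR_RGB2HSV); 
sub=im[150:260,250:360]; print(im[206,300:312:3],im[170,306],im[232,306], im[206,262])
m=((hsv[...,2]>110)).astype(np.uint8); m[:175]=0;m[:,:276]=0;m[245:]=0;m[:,338:]=0
m=cv2.morphologyEx(m,cv2.MORPH_OPEN,np.ones((7,7)))
n,l,st_,c=cv2.connectedComponentsWithStats(m); print(st_,c)
k=l[206,306]; cs,_=cv2.findContours((l==k).astype(np.uint8),cv2.RETR_EXTERNAL,cv2.CHAIN_APPROX_NONE)
pts=np.array([w(q) for q in cs[0][:,0]])[:,:2]*1e3
A=np.c_[2*pts,np.ones(len(pts))]; x=np.linalg.lstsq(A,(pts**2).sum(1),rcond=None)[0]
print('centre',x[:2],'rad',np.sqrt(x[2]+x[:2]@x[:2]))
L=w((331,225)); print('index az',np.degrees(np.arctan2(*(L[:2]*1e3-x[:2])[::-1])))
E
```

```text
[[157 154 140]
 [156 152 139]
 [156 152 139]
 [190 185 168]] [47 45 44] [55 52 50] [97 92 91]
[[     0      0    560    420 232635]
 [   283    181     50     49   1978]
 [   311    229     27     16    301]
 [   276    230     26     15    286]] [[279.19163067 209.46303007]
 [307.63397371 205.25480283]
 [326.39534884 238.37209302]
 [286.3986014  238.54545455]]
centre [507.95142178 177.53030607] rad 18.989331647744276
index az 33.33717250028328
```

```bash
python3 -m crank '[[-0.003,-0.014,0,5,18,20,-1],[0,0,0,0,0,30,-1],[0,0,0,0,0,20,-1],[0,0,0,0,0,0,-1]]' 50
python3 -c "
from h import *
goal(508,177.5,276)"
```

```text
t: 10.78
tool_pos: [0.5107, 0.1732, 0.3432]
tool_rot: [0.469, 3.095, 0.005]
contact_force: [0.3, 0.1, -0.7]
opening: 0.0852
t 10.78 pos [510.7 173.2 343.2] yaw 72.8 F [ 0.3  0.1 -0.7] op 85.2
  turn [ 0.0048  0.0105 -0.    ] shift [ 4.6  3.  67.2]
```

```bash
python3 -m crank '[[0.005,0.01,0,4.6,3,15,-1],[0,0,0,0,0,5,-1],[0,0,0,0,0,0,-1]]' 50
python3 -c "
from h import *
goal(508,177.5,276)"
```

```text
t: 11.03
tool_pos: [0.508, 0.1759, 0.3234]
tool_rot: [0.476, 3.104, -0.0]
contact_force: [-0.7, -0.2, 0.5]
opening: 0.0852
t 11.03 pos [508.  175.9 323.4] yaw 72.6 F [-0.7 -0.2  0.5] op 85.2
  turn [-0.0001  0.0009  0.    ] shift [ 0.5  1.5 47.4]
```

```bash
python3 -m crank '[[0,0,0,0.5,1.5,12,-1],[0,0,0,0,0,14,-1],[0,0,0,0,0,12,-1],[0,0,0,0,0,0,-1]]' 50
python3 -c "
from h import *
goal(508,177.5,276)"
```

```text
t: 11.37
tool_pos: [0.5094, 0.1775, 0.2862]
tool_rot: [0.477, 3.098, 0.003]
contact_force: [0.5, -0.9, -0.8]
opening: 0.0855
t 11.37 pos [509.4 177.5 286.2] yaw 72.5 F [ 0.5 -0.9 -0.8] op 85.5
  turn [ 0.0032  0.0069 -0.    ] shift [ 1.4 -0.4 10.2]
```

```bash
python3 -m crank '[[0.003,0.007,0,1.4,-0.4,6,-1],[0,0,0,0,0,4,-1],[0,0,0,0,0,0,-1]]' 50
python3 - <<'E'
from h import *
goal(508,177.5,276)
im,w=disc(name='w8')
E
```

```text
t: 11.62
tool_pos: [0.5082, 0.1776, 0.2758]
tool_rot: [0.478, 3.105, 0.0]
contact_force: [-0.2, 0.3, -0.0]
opening: 0.0855
t 11.62 pos [508.2 177.6 275.8] yaw 72.5 F [-0.2  0.3 -0. ] op 85.5
  turn [ 0.0003 -0.      0.    ] shift [ 0.2 -0.2 -0.2]
```

View pics/w8.png

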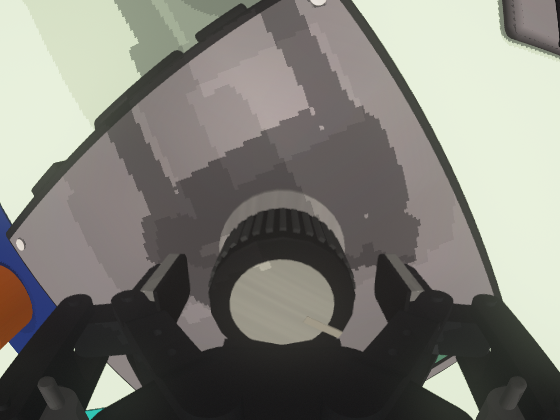

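The wrist view shows the collar at (282,298), centred between the open pads, with the index line at (330,327). I grip it.

```bash
python3 -m crank '[[0,0,0,0,0,0,0],[0,0,0,0,0,0,0.5],[0,0,0,0,0,0,1],[0,0,0,0,0,0,1],[0,0,0,0,0,0,1]]' 50
python3 - <<'E'
from h import *
goal(508,177.5,276)
print(np.round(ctrl.get_obs()['q'],2), np.round(ctrl.get_obs()['wrist_torque'],2))
E
```

```text
t: 12.08
tool_pos: [0.5089, 0.1779, 0.2781]
tool_rot: [0.477, 3.102, 0.003]
contact_force: [0.0, 0.5, -1.5]
opening: 0.0553
t 12.08 pos [508.9 177.9 278.1] yaw 72.5 F [ 0.   0.5 -1.5] op 55.3
  turn [ 0.0022  0.0031 -0.    ] shift [ 0.8 -0.7  2.1]
[ 0.2  -0.04  1.92  0.    1.25 -1.07] [ 0.02 -0.03 -0.02]
```

Gripped at 55.3 mm. I begin turning clockwise (+z about the tool) with a light downward bias.

```bash
python3 -m crank '[[0.002,0.003,0,0.8,-0.7,2,1],[0,0,0.11,0,0,1,1],[0,0,0.11,0,0,1,1],[0,0,0,0,0,1,1]]' 50
python3 - <<'E'
from h import *
goal(508,177.5,276)
print(np.round(ctrl.get_obs()['q'],2), np.round(ctrl.get_obs()['wrist_torque'],2))
E
```

```text
t: 12.42
tool_pos: [0.5094, 0.1775, 0.2775]
tool_rot: [0.828, 3.025, 0.002]
contact_force: [-3.9, 0.9, 6.5]
opening: 0.0558
t 12.42 pos [509.4 177.5 277.5] yaw 59.4 F [-3.9  0.9  6.5] op 55.8
  turn [ 0.0023  0.0044 -0.    ] shift [ 1.2 -0.7  1.5]
[ 0.2  -0.04  1.92 -0.    1.25 -0.84] [-0.    0.7  -0.07]
```

```bash
python3 -m crank '[[0.002,0.004,0.11,1.2,-0.7,0.5,1],[0,0,0.06,0,0,1,1],[0,0,0,0,0,1,1]]' 50
python3 - <<'E'
from h import *
goal(508,177.5,276)
print(np.round(ctrl.get_obs()['wrist_torque'],2))
E
```

```text
t: 12.67
tool_pos: [0.5087, 0.1776, 0.2775]
tool_rot: [1.089, 2.945, 0.002]
contact_force: [-3.5, -0.6, 6.7]
opening: 0.0558
t 12.67 pos [508.7 177.6 277.5] yaw 49.4 F [-3.5 -0.6  6.7] op 55.8
  turn [ 0.002   0.0015 -0.    ] shift [ 0.5 -0.5  1.5]
[-0.17  0.53 -0.05]
```

```bash
python3 -m crank '[[0.002,0.001,0.1,0.5,-0.5,1,1],[0,0,0,0.5,0,2,1]]' 50
python3 -m crank '[[0,0,0.1,0.3,0,1,1],[0,0,0,0.3,0,2,1]]' 50
python3 - <<'E'
from h import *
goal(508,177.5,276)
print(np.round(ctrl.get_obs()['wrist_torque'],2))
E
```

```text
t: 12.83
tool_pos: [0.5085, 0.1779, 0.2773]
tool_rot: [1.234, 2.886, 0.001]
contact_force: [-6.0, -3.5, 15.2]
opening: 0.0556
t: 13.0
tool_pos: [0.5088, 0.1781, 0.2773]
tool_rot: [1.375, 2.82, -0.0]
contact_force: [-6.7, -3.1, 14.9]
opening: 0.0558
t 13.0 pos [508.8 178.1 277.3] yaw 38.0 F [-6.7 -3.1 14.9] op 55.8
  turn [ 0.0019  0.004  -0.    ] shift [-0.  -1.   1.3]
[-0.39  1.35 -0.16]
```

```bash
python3 -m crank '[[0.002,0.004,0.1,0,-0.8,0.5,1],[0,0,0,0,-0.3,1.5,1]]' 50
python3 -m crank '[[0,0,0.1,0,-0.3,0.5,1],[0,0,0,0,-0.3,1.5,1]]' 50
python3 - <<'E'
from h import *
goal(508,177.5,276)
print(np.round(ctrl.get_obs()['wrist_torque'],2))
im,w=disc(name='w9')
E
```

```text
t: 13.17
tool_pos: [0.5084, 0.1776, 0.2773]
tool_rot: [1.512, 2.752, 0.002]
contact_force: [-4.6, -0.1, 11.0]
opening: 0.0557
t: 13.33
tool_pos: [0.5085, 0.1775, 0.2771]
tool_rot: [1.641, 2.676, 0.005]
contact_force: [-5.0, -2.0, 11.7]
opening: 0.0554
t 13.33 pos [508.5 177.5 277.1] yaw 27.0 F [-5.  -2.  11.7] op 55.4
  turn [ 0.0039  0.0009 -0.    ] shift [ 0.3 -0.4  1.1]
[-0.23  0.82 -0.07]
```

View pics/w9.png

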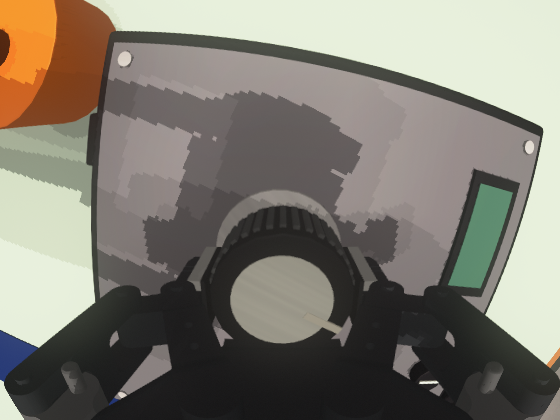

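The index line is still at about (328,325) in the hand's view, so the collar is turning with the fingers: 45° so far. I continue.

```bash
python3 -m crank '[[0.003,0.001,0.1,0.3,-0.4,0.5,1],[0,0,0,0.2,-0.2,1.5,1]]' 50
python3 -m crank '[[0,0,0.1,0,-0.3,0.5,1],[0,0,0,0,-0.3,1.5,1]]' 50
python3 - <<'E'
from h import *
goal(508,177.5,276)
print(np.round(ctrl.get_obs()['wrist_torque'],2))
E
```

```text
t: 13.55
tool_pos: [0.5084, 0.1775, 0.2765]
tool_rot: [1.759, 2.599, 0.003]
contact_force: [-4.3, -2.0, 10.5]
opening: 0.055
t: 13.72
tool_pos: [0.5079, 0.1772, 0.2745]
tool_rot: [1.875, 2.516, 0.003]
contact_force: [-0.7, -0.9, -1.9]
opening: 0.0556
t 13.72 pos [507.9 177.2 274.5] yaw 16.6 F [-0.7 -0.9 -1.9] op 55.6
  turn [ 0.0038  0.0019 -0.    ] shift [ 0.3  0.2 -1.5]
[-0.14  0.04  0.  ]
```

The force vanished and z dropped: the keyways have met the pins at about 56°. I lower it.

```bash
python3 -m crank '[[0.003,0.002,0,0.2,0.2,3,1],[0,0,0,0,0,2,1]]' 70
python3 - <<'E'
from h import *
goal(508,177.5,265.5)
print(np.round(ctrl.get_obs()['wrist_torque'],2))
E
```

```text
t: 13.88
tool_pos: [0.5078, 0.1772, 0.2682]
tool_rot: [-1.864, -2.529, 0.0]
contact_force: [-0.3, -0.6, 4.4]
opening: 0.055
t 13.88 pos [507.8 177.2 268.2] yaw 17.2 F [-0.3 -0.6  4.4] op 55.0
  turn [-0. -0. -0.] shift [0.2 0.3 2.7]
[-0.09  0.09 -0.06]
```

```bash
python3 -m crank '[[0,0,0,0.2,0.2,2,1],[0,0,0,0,0,2,1],[0,0,0,0,0,2,1]]' 80
python3 - <<'E'
from h import *
goal(508,177.5,265.5)
print(np.round(ctrl.get_obs()['wrist_torque'],2))
E
```

```text
t: 14.13
tool_pos: [0.5085, 0.1775, 0.2657]
tool_rot: [-1.852, -2.535, 0.005]
contact_force: [-10.1, -4.2, 18.0]
opening: 0.0551
t 14.13 pos [508.5 177.5 265.7] yaw 17.7 F [-10.1  -4.2  18. ] op 55.1
  turn [-0.0035  0.0004  0.    ] shift [ 0.2 -0.5  0.2]
[-0.53  1.28 -0.09]
```

18 N at z = 265.7 is well above the 8 N spring, so the collar is on its stop. I trim the side load and keep the push.

```bash
python3 -m crank '[[-0.003,0,0,0.2,-0.6,1.5,1],[0,0,0,0,-0.3,1.8,1],[0,0,0,0,-0.2,1.8,1]]' 80
python3 - <<'E'
from h import *
goal(508,177.5,265.5)
im,w=disc(name='w10')
goal(508,177.5,265.5)
p=eyes.get_image('scene'); t=eyes.get_image('top')
save(cv2.resize(p['image'][130:300,150:400],(800,544)),'s10')
for x in (p,t):
  for q in('cover','collar_top','collar','mug','radio','mouse'):
    for d in spotter.mark_of(q,x): 
        if d['confidence']>.3: print(q,round(d['confidence'],2),np.round(np.array(d['centre'])*1000))
goal(508,177.5,265.5)
E
```

```text
t: 14.38
tool_pos: [0.5083, 0.1774, 0.2657]
tool_rot: [-1.843, -2.544, 0.003]
contact_force: [-7.5, -2.4, 13.4]
opening: 0.0553
t 14.38 pos [508.3 177.4 265.7] yaw 18.1 F [-7.5 -2.4 13.4] op 55.3
  turn [-0.0018  0.0009  0.    ] shift [ 0.1 -0.2  0.2]
t 14.43 pos [508.3 177.5 265.7] yaw 18.1 F [-6.  -2.3 13.1] op 54.9
  turn [-0.0018  0.0009  0.    ] shift [ 0.1 -0.2  0.2]
cover 0.77 [ 518. -160.    2.]
cover 0.77 [287. 214.  -0.]
cover 0.48 [297. 350.  -3.]
collar_top 0.54 [508. 177.  89.]
collar_top 0.53 [505. 173. 132.]
collar 0.81 [509. 178.  94.]
mug 0.57 [ 455. -464.   -0.]
radio 0.77 [810.  52.  -0.]
mouse 0.83 [410. 464.   1.]
cover 0.81 [301. 354.   1.]
cover 0.56 [ 512. -164.    4.]
mug 0.74 [ 454. -462.    0.]
mug 0.32 [ 513. -164.    2.]
radio 0.92 [811.  51.  -0.]
mouse 0.8 [410. 465.   1.]
t 15.13 pos [508.2 177.5 265.7] yaw 18.1 F [-5.6 -2.7 13.6] op 54.9
  turn [-0.0017  0.001   0.    ] shift [ 0.1 -0.2  0.2]
```

View pics/w10.png

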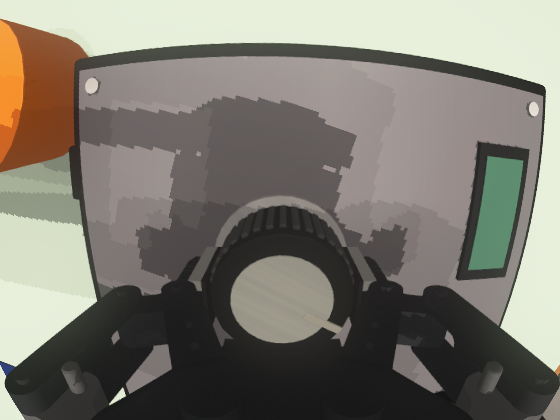

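View pics/s10.png

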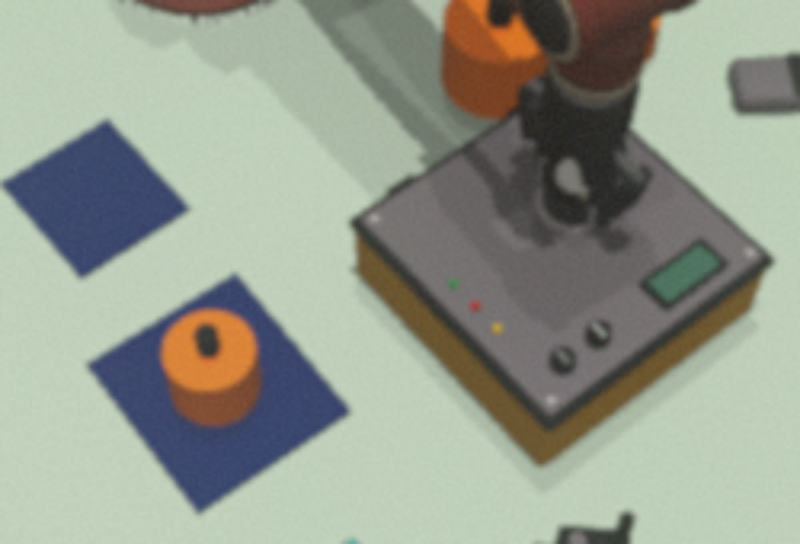

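The wrist view shows the collar at the same spot in the hand (282,298), so it has not slipped. The scene crop shows the cover upright on the larger navy mat at (210,365). The network puts the collar's underside at z = 94 mm (fully home), and the push is steady at 13 N. I hand it in.

```bash
python3 -c "
from h import *
print(ctrl.finish_job()); goal(508,177.5,265.5)"
```

```text
the job is handed in; nothing more can be done
None
the job is handed in; nothing more can be done
```

I lifted the middle-sized orange cover straight off the deck unit and set it open side down on the larger navy mat. I then turned the collar about 56° clockwise until it dropped over the pins, and pushed it fully home. The job was handed in at about 15 s with the fingers still holding the collar down; no verdict was reported.

**Last checks before handing in:**
- **Collar:** the tool sank 11.6 mm to a firm stop. The push held steady at about 13 N, above the 8 N spring. The network put the underside at z = 94 mm, which is on the flange. The collar sat at the same spot in the wrist view as before, so it had not slipped in the fingers.
- **Cover:** upright on the mat, 1 to 5 mm from the mat's centre, at rim height.
- **Radio, mug and mouse:** their positions matched the start to within a few mm.

**What disagreed or was left over:**
- A side load of about 6 N remained on the collar after I trimmed it.
- One `collar_top` reading (z = 89 mm, confidence 0.54) was clearly wrong against the other (132 mm). The top camera gave no collar reading above 0.3 confidence in the final check.
- While the fingers closed on the cover's knob, the tool rode up about 6 mm, but the grip held.

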